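# Turn the row of tubes round onto the welding rack

### The job

Move the four short steel tubes from the wooden supply rack to the empty welding rack in reverse order: the tube that starts nearest the supply rack's white end block goes into the slot farthest from the welding rack's white end block, the next one into the next slot, and so on, until the last tube lies nearest the white block. Each tube must finish lying down in both V seats of its own slot, centred lengthwise by eye, released and still.

Things in the scene. Friction and masses are not known exactly. Their poses are not given: they have to be found in the camera images.
- tube_red: Loose steel tube, 34 mm outside diameter, 120 mm long, 0.27 kg, end thirds painted red, bare middle. Origin at its centre on its axis; x along the axis. Starts in the supply rack slot with the red plate, within 8 mm of centred. Tubes in a row are 72 mm apart centre to centre, 38 mm clear between them; grip from above across the middle, between the V seats.
- tube_yellow: Loose steel tube, 34 mm outside diameter, 120 mm long, 0.27 kg, end thirds painted yellow, bare middle. Origin at its centre on its axis; x along the axis. Starts in the supply rack slot with the yellow plate, within 8 mm of centred. Tubes in a row are 72 mm apart centre to centre, 38 mm clear between them; grip from above across the middle, between the V seats.
- tube_green: Loose steel tube, 34 mm outside diameter, 120 mm long, 0.27 kg, end thirds painted green, bare middle. Origin at its centre on its axis; x along the axis. Starts in the supply rack slot with the green plate, within 8 mm of centred. Tubes in a row are 72 mm apart centre to centre, 38 mm clear between them; grip from above across the middle, between the V seats.
- tube_blue: Loose steel tube, 34 mm outside diameter, 120 mm long, 0.27 kg, end thirds painted blue, bare middle. Origin at its centre on its axis; x along the axis. Starts in the supply rack slot with the blue plate, within 8 mm of centred. Tubes in a row are 72 mm apart centre to centre, 38 mm clear between them; grip from above across the middle, between the V seats.
- tag_red: Red plate, 56 mm (along the slot) x 62 x 3 mm, fixed on the supply rack's board under one slot, seen on both sides of the tube above it. Origin: centre of its underside, on the slot's centre line. It marks the slot in which the red tube starts and stays when the tube has gone.
- tag_yellow: Yellow plate, 56 mm (along the slot) x 62 x 3 mm, fixed on the supply rack's board under one slot, seen on both sides of the tube above it. Origin: centre of its underside, on the slot's centre line. It marks the slot in which the yellow tube starts and stays when the tube has gone.
- tag_green: Green plate, 56 mm (along the slot) x 62 x 3 mm, fixed on the supply rack's board under one slot, seen on both sides of the tube above it. Origin: centre of its underside, on the slot's centre line. It marks the slot in which the green tube starts and stays when the tube has gone.
- tag_blue: Blue plate, 56 mm (along the slot) x 62 x 3 mm, fixed on the supply rack's board under one slot, seen on both sides of the tube above it. Origin: centre of its underside, on the slot's centre line. It marks the slot in which the blue tube starts and stays when the tube has gone.
- supply_rack: Fixed. Brown board 110 (x) x 290 (y) x 10 mm, steel V seats; full at start. Origin under its middle, on the table. Slots run along x, at y = 108, 36, -36, -108 mm. Each: two 90-degree V seats 12 mm long at x = -42 and 42 mm (72 mm free between), V walls up to z 51 mm; a seated tube's axis is at z 54 mm. White end block (110 x 40, 18 mm high) at y 145 to 185 mm, beside slot y = 108.
- weld_rack: Fixed. Same shape, size, origin, axes, slots and white end block (at +y) as the supply rack, but with dark steel base and copper V seats; empty at start. It stands nearer the robot than the supply rack or farther away; the rows are roughly parallel, both white ends to the robot's left (+y).

How it is judged (in metres and radians):
At the end, for the whole second after the job is handed in: Every tube lies in the weld rack slot mirroring its starting slot (from the white blocks): within 8 mm of the slot's line, 15 mm of centred lengthwise, 6 mm of seated height, 0.12 rad of parallel; all at rest (under 0.02 m/s, 0.3 rad/s) (x of tube_red in the frame of weld_rack between -0.015 and 0.015 m and z of tube_red in the frame of weld_rack between 0.048 and 0.06 m and angle between the x axis of each of tube_red, tube_yellow, tube_green, tube_blue and the x axis of weld_rack, either way round below 0.12 rad and linear speed of each of tube_red, tube_yellow, tube_green, tube_blue below 0.02 m/s and angular speed of each of tube_red, tube_yellow, tube_green, tube_blue below 0.3 rad/s and ((y of tag_red in the frame of supply_rack between 0.088 and 0.128 m and y of tube_red in the frame of weld_rack between -0.116 and -0.1 m) or (y of tag_red in the frame of supply_rack between 0.016 and 0.056 m and y of tube_red in the frame of weld_rack between -0.044 and -0.028 m) or (y of tag_red in the frame of supply_rack between -0.056 and -0.016 m and y of tube_red in the frame of weld_rack between 0.028 and 0.044 m) or (y of tag_red in the frame of supply_rack between -0.128 and -0.088 m and y of tube_red in the frame of weld_rack between 0.1 and 0.116 m)) and x of tube_yellow in the frame of weld_rack between -0.015 and 0.015 m and z of tube_yellow in the frame of weld_rack between 0.048 and 0.06 m and ((y of tag_yellow in the frame of supply_rack between 0.088 and 0.128 m and y of tube_yellow in the frame of weld_rack between -0.116 and -0.1 m) or (y of tag_yellow in the frame of supply_rack between 0.016 and 0.056 m and y of tube_yellow in the frame of weld_rack between -0.044 and -0.028 m) or (y of tag_yellow in the frame of supply_rack between -0.056 and -0.016 m and y of tube_yellow in the frame of weld_rack between 0.028 and 0.044 m) or (y of tag_yellow in the frame of supply_rack between -0.128 and -0.088 m and y of tube_yellow in the frame of weld_rack between 0.1 and 0.116 m)) and x of tube_green in the frame of weld_rack between -0.015 and 0.015 m and z of tube_green in the frame of weld_rack between 0.048 and 0.06 m and ((y of tag_green in the frame of supply_rack between 0.088 and 0.128 m and y of tube_green in the frame of weld_rack between -0.116 and -0.1 m) or (y of tag_green in the frame of supply_rack between 0.016 and 0.056 m and y of tube_green in the frame of weld_rack between -0.044 and -0.028 m) or (y of tag_green in the frame of supply_rack between -0.056 and -0.016 m and y of tube_green in the frame of weld_rack between 0.028 and 0.044 m) or (y of tag_green in the frame of supply_rack between -0.128 and -0.088 m and y of tube_green in the frame of weld_rack between 0.1 and 0.116 m)) and x of tube_blue in the frame of weld_rack between -0.015 and 0.015 m and z of tube_blue in the frame of weld_rack between 0.048 and 0.06 m and ((y of tag_blue in the frame of supply_rack between 0.088 and 0.128 m and y of tube_blue in the frame of weld_rack between -0.116 and -0.1 m) or (y of tag_blue in the frame of supply_rack between 0.016 and 0.056 m and y of tube_blue in the frame of weld_rack between -0.044 and -0.028 m) or (y of tag_blue in the frame of supply_rack between -0.056 and -0.016 m and y of tube_blue in the frame of weld_rack between 0.028 and 0.044 m) or (y of tag_blue in the frame of supply_rack between -0.128 and -0.088 m and y of tube_blue in the frame of weld_rack between 0.1 and 0.116 m))); the robot touches nothing.
It also fails if it takes over 80 s, if anything falls off the work surface, if the arm or the gripper's body presses on something with over 40 N, if the wrist force passes 120 N, or if a joint passes its speed limit or range.

### The arm

A 6-joint arm with a two-finger parallel gripper is mounted at the origin on the work surface. World frame = base frame: x ahead of the robot, y to its left, z up, the work surface at z = 0. Lengths are in mm, angles in rad, forces in N, time in s.
With the tool pointing down it reaches from about 250 to 775 mm from the base axis. Payload 8.9 kg.
Tool frame: the origin (TCP) lies at the very end of the fingers, on their centre line; the grasp point (between the pads) lies 19 mm behind it; y points along the fingers, z is the direction in which the jaws open and shut, and the axes are right-handed (so a half turn about y gives the same grasp; the last joint's range is limited). The gripper opens to 85 mm and grips with 20 to 120 N. Pads are 22 mm wide; open, the fingers measure 114 mm over their backs; the gripper's body (76 mm by 85 mm) begins 54 mm behind the grasp point. The pads swing forward as they close: fully open they stand 13 mm farther back than shut.
Start: joints at [-1.361, 0.291, -0.153, 1.127, 0, 1.431], TCP at [179.431, -493.384, 231.305] pointing down, gripper open.
Joint ranges: [-2.52, 2.52], [-0.91, 1.74], [-1.3, 1.37], [-1.96, 2.02], [-1.52, 1.47], [-3.14, 3.14]. Speed limits (rad/s): [2.22, 2.22, 2.79, 3.14, 3.14, 3.14].

### API

Orientations are given as a rotation vector (axis times angle).
In Python, from rig import bot gives the robot as it stands. Calls block until the motion is done:
- bot.goto(position, orientation): joint-space move of the TCP to a pose.
- bot.servo_line(position, ori=None, vel=150, contact_N=None): straight line of the TCP; ori=None keeps the orientation; vel is the mean speed in mm/s. With contact_N (N) it stops when the force on the tool has changed by that much, and returns True; else False.
- bot.move_joints(angles): joint-space move.
- bot.ungrasp() and bot.gripper_close(grip_force=None): open the fingers fully, or close them until they stop; grip_force is the grip in N (None keeps the last).
- bot.hold(seconds).
- bot.ik(position, orientation): joint angles nearest the present ones, or None.
- bot.camera(name): name is "scene" or "side" or "wrist"; returns a dict with "pixels" (480x640x3 uint8, red, green, blue), "range_z" (480x640 float32, mm along the optical axis (not along the pixel's ray), 0 where there is no reading), "K" (3x3 intrinsics, pixels), "position" and "rotation" of the camera in the world. Camera axes: x right, y up, looking along -z (the intrinsics and any distortion apply to the point x, -y, -z); pixel columns grow to the right and rows downward; lengths in mm; the calibration is good to about 2 mm. A picture is of the moment at which its call begins.
A pose or a line that the arm cannot do raises bot.Unreachable and nothing moves.
- bot.close_job(): hands the job in, once; it reports no verdict.
Readings, each from a call of its own:
- bot.get_t(): time.
- bot.get_q(): joint angles.
- bot.get_qd(): joint speeds.
- bot.get_effort(): joint torques, N m.
- bot.get_position(): TCP position.
- bot.get_orientation(): TCP orientation.
- bot.get_force(): force on the tool from outside, world axes, zero at the start.
- bot.get_moment(): the same for the moment, N m.
- bot.get_finger_gap(): finger opening in mm.
Only numpy, scipy, OpenCV 4.12 (cv2) and the standard library are available. Lean on these libraries where they do the work, as an engineer would, in place of code of your own. Each camera call takes 0.05 s, during which the arm holds its last target. There are 200 camera calls.

## Working session

There is one attempt and no reset: what is moved stays moved. The work goes in short steps, each a Python script; the robot and the scene stay as the last script left them, time stands still between calls to the robot, and variables do not carry over. Pictures are saved under pics/ and viewed, about 12 in all and at most 16, crops included, and the job is handed in when it is done.

```bash
mkdir -p pics; ls
python3 - <<'E'
from rig import bot
import cv2,numpy as np
print(bot.get_t(),bot.get_orientation(),bot.get_finger_gap())
ims=[]
for n in("scene","side"):
    c=bot.camera(n); np.savez(f"{n}0.npz",**{k:np.array(v) for k,v in c.items()})
    cv2.imwrite(f"pics/{n}0.png",c["pixels"][:,:,::-1]); print(n,list(c),c["K"],c["position"],c["rotation"])
    for k in c:
        if k not in("pixels","range_z","K","position","rotation"): print(k,c[k])
E
```

```text
pics
0.0 [-0.35800223  2.03314723 -2.03045027] 85.27733361843865
scene ['pixels', 'range_z', 'K', 'position', 'rotation'] [[489.02070966   0.         320.6532034 ]
 [  0.         489.02070966 236.28148539]
 [  0.           0.           1.        ]] [778.6603889  223.03874947 605.12084966] [0.2333167  0.67702144 2.37399457]
side ['pixels', 'range_z', 'K', 'position', 'rotation'] [[504.68963897   0.         312.75359077]
 [  0.         504.68963897 251.36850666]
 [  0.           0.           1.        ]] [ 385.21138899 -444.69867932  518.4666057 ] [ 0.78982935 -0.17120938 -0.36287155]
```

View pics/scene0.png

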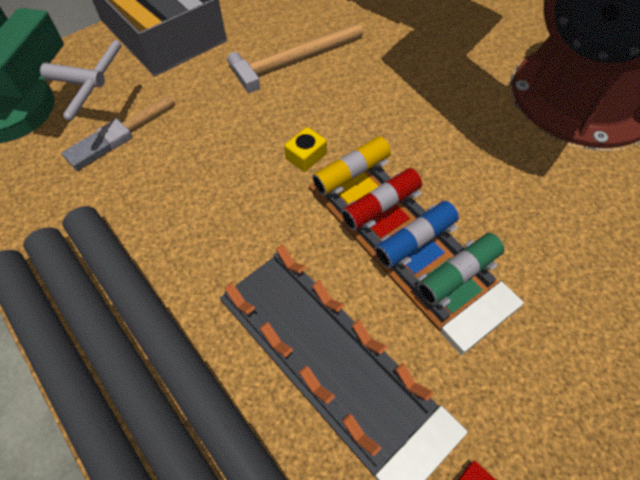

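View pics/side0.png

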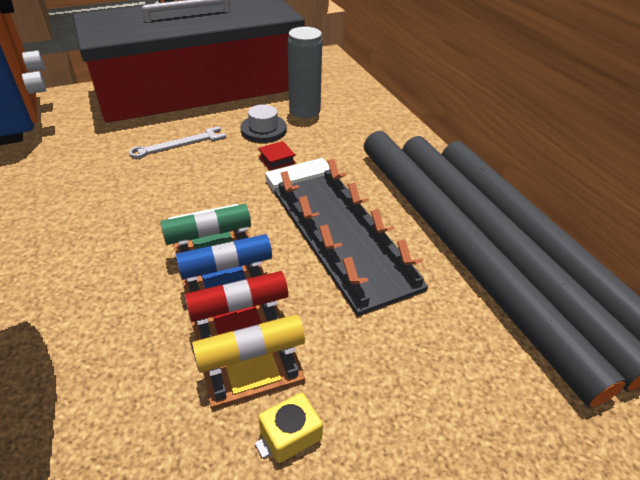

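The supply rack is nearer the robot. From its white block the order is green, blue, red, yellow: scene tubes at about (462,270), (418,235), (383,198), (352,165). The empty weld rack runs from about (250,275) to (425,445), with thick pipes beyond it. Next I'll get metric estimates from the depth.

```bash
cat > h.py <<'E'
import numpy as np,cv2
from scipy.spatial.transform import Rotation as R
def cloud(c):
    K=c["K"];v,u=np.mgrid[0:480,0:640];d=c["range_z"].astype(float)
    r=np.asarray(c["rotation"],float); Rm=r if r.shape==(3,3) else R.from_rotvec(r).as_matrix()
    p=np.stack([(u-K[0,2])/K[0,0]*d,-(v-K[1,2])/K[1,1]*d,-d],-1)@Rm.T+c["position"]
    p[d<=0]=np.nan; return p
def hues(c):
    h=cv2.cvtColor(c["pixels"],cv2.COLOR_RGB2HSV).astype(int);H,S,V=h[...,0],h[...,1],h[...,2]
    return {"red":((H<5)|(H>174))&(S>180)&(V>60),"yellow":(H>20)&(H<30)&(S>180)&(V>90),
     "green":(H>60)&(H<90)&(S>100),"blue":(H>98)&(H<120)&(S>130)},(H,S,V)
def tubes(c,zlo=58):
    p=cloud(c);m,_=hues(c);out={}
    for k,a in m.items():
        s=a&(p[...,2]>zlo)&(p[...,2]<80)&(abs(p[...,1])<500)
        n,l,st,_=cv2.connectedComponentsWithStats(cv2.dilate(s.astype(np.uint8),np.ones((17,17))))
        if n<2: continue
        i=1+st[1:,4].argmax(); q=p[s&(l==i)]
        if len(q)<50: continue
        top=q[q[:,2]>np.percentile(q[:,2],97)-2.5]
        (cx,cy),(w,h),an=cv2.minAreaRect(top[:,:2].astype(np.float32))
        a=np.deg2rad(an if w>h else an+90);a=(a+np.pi/2)%np.pi-np.pi/2
        out[k]=(np.round([cx,cy,np.percentile(q[:,2],97),max(w,h),min(w,h)],1),round(a,3),len(top))
    return out
def white(c):
    p=cloud(c);_,(H,S,V)=hues(c)
    s=(S<40)&(V>150)&(p[...,2]>12)&(p[...,2]<24)
    n,l,st,_=cv2.connectedComponentsWithStats(s.astype(np.uint8))
    out=[]
    for i in range(1,n):
        if st[i,4]>300:
            q=p[l==i]; (cx,cy),(w,h),an=cv2.minAreaRect(q[:,:2].astype(np.float32))
            a=np.deg2rad(an if w>h else an+90);a=(a+np.pi/2)%np.pi-np.pi/2
            out.append((np.round([cx,cy,q[:,2].mean(),max(w,h),min(w,h)],1),round(a,3)))
    return out
E
python3 - <<'E'
from h import *
for n in("scene","side"):
    c=dict(np.load(f"{n}0.npz")); print(n)
    for k,v in tubes(c).items(): print(k,v)
    for w in white(c):print("white",w)
    p=cloud(c);_,(H,S,V)=hues(c)
    cop=(H>4)&(H<16)&(S>120)&(p[...,2]>38)&(p[...,2]<60)
    nn,l,st,ce=cv2.connectedComponentsWithStats(cop.astype(np.uint8))
    for i in range(1,nn):
        if st[i,4]>25: print(np.round(ce[i]),st[i,4],np.round(np.nanmean(p[l==i],0),1))
    b=(S<80)&(V<110)&(p[...,2]>6)&(p[...,2]<14)&(p[...,0]>300)&(p[...,0]<800)
    nn,l,st,ce=cv2.connectedComponentsWithStats(b.astype(np.uint8));i=1+st[1:,4].argmax()
    print("board",st[i],cv2.minAreaRect(p[l==i][:,:2].astype(np.float32)))
E
```

```text
scene
red (array([460.4, -36.2,  71.2, 117.4,  19.2]), np.float64(-0.047), 452)
yellow (array([ 453.1, -107.7,   71. ,  118.8,   19.7]), np.float64(-0.049), 443)
green (array([457.1, 107.9,  71.2, 116.2,  20.8]), np.float64(-0.041), 632)
blue (array([464.6,  35.2,  71.2, 117.5,  19.8]), np.float64(-0.059), 554)
white (array([465.5, 164.2,  16.9, 110.5,  39.9]), np.float64(-0.05))
white (array([643. , 229.6,  17.2, 109.8,  39.2]), np.float64(0.05))
[547.  45.] 63 [  5.1 -97.2  47.5]
[564.  91.] 361 [83.1 -6.9 49.5]
[618. 108.] 74 [46.7 70.3 48.2]
[598. 111.] 106 [77.2 54.1 48.4]
[282. 252.] 120 [616.3 -60.9  44.6]
[298. 268.] 80 [615.  -27.5  45.4]
[319. 288.] 137 [612.7  11.   44.1]
[231. 291.] 138 [699.8 -56.5  44.4]
[337. 306.] 96 [611.2  44.3  45.5]
[247. 308.] 83 [698.3 -23.1  45.9]
[358. 328.] 146 [609.2  82.7  44.4]
[267. 331.] 152 [696.3  15.4  44.4]
[378. 347.] 119 [607.4 115.6  45.3]
[285. 350.] 108 [694.8  48.3  45.7]
[402. 371.] 159 [605.5 154.2  44.9]
[307. 375.] 161 [692.5  87.   44.6]
[424. 393.] 152 [603.9 187.4  45.2]
[326. 396.] 133 [691.2 119.7  45.5]
[350. 423.] 17
[... 685 characters left out ...]
285. 177.] 64 [603.3 182.3  43.8]
[341. 175.] 34 [687.6 152.2  46.1]
[352. 188.] 85 [690.4 115.1  44.7]
[293. 188.] 34 [603.8 147.4  46.5]
[304. 202.] 91 [607.  110.9  44.2]
[363. 200.] 33 [690.5  79.6  47.3]
[376. 215.] 101 [693.8  43.4  44.5]
[312. 215.] 33 [606.7  75.5  47. ]
[325. 231.] 100 [610.6  39.   44.4]
[387. 229.] 40 [694.2   8.7  46.7]
[402. 246.] 119 [697.5 -28.7  44.6]
[335. 245.] 35 [610.7   4.1  47.4]
[349. 264.] 122 [613.9 -33.1  44.7]
[416. 261.] 54 [698.  -62.3  46.5]
[360. 280.] 55 [614.2 -66.7  46.8]
[613. 386.] 85 [ 800.  -302.5   42.9]
board [ 274  176  154  138 6387] ((650.1922607421875, 61.908172607421875), (110.9847183227539, 293.5339050292969), 3.3575611114501953)
```

Scene and side disagree by about 4 mm in y, so I'll refine both racks with the wrist camera from above.

```bash
cat >> h.py <<'E'
def ori(yaw,flip=False):
    s=-1 if flip else 1
    y=np.array([0,0,-1.]);z=s*np.array([-np.sin(yaw),np.cos(yaw),0]);x=np.cross(y,z)
    return R.from_matrix(np.stack([x,y,z],1)).as_rotvec()
E
python3 - <<'E'
from rig import bot
from h import *
q0=bot.get_q()
fl=False
for f in(0,1):
    print(f,[None if j is None else np.round(j,2) for j in (bot.ik(p,ori(y,f)) for p,y in(([460,0,300],-.05),([650,60,300],.05),([645,170,60],.05),([457,108,35],-.05)))])
    j=bot.ik([460,0,300],ori(-.05,f))
    if f==0 and (j is None or abs(j[5])>2.2): fl=True
print(fl)
ims=[]
for p,y in(([650,60,320],.05),([460,0,320],-.05)):
    bot.goto(p,ori(y,fl)); c=bot.camera("wrist"); n="w%d"%p[0]
    np.savez(n+".npz",**{k:np.array(v) for k,v in c.items()})
    print(c["position"],c["rotation"],bot.get_position(),bot.get_t())
    ims.append(cv2.resize(c["pixels"][:,:,::-1],(400,300)))
    print(tubes(c),white(c))
cv2.imwrite("pics/w1.png",np.hstack(ims))
E
```

```text
0 [array([-0.16,  0.14, -0.17,  1.26,  0.  , -0.11]), array([-0.02,  0.53,  0.39,  1.43,  0.  , -0.07]), array([0.15, 0.68, 0.02, 0.91, 0.  , 0.1 ]), array([ 0.08,  0.4 , -0.58,  0.59,  0.  ,  0.13])]
1 [array([-0.16,  0.14, -0.17,  1.26,  0.  ,  3.03]), array([-0.02,  0.53,  0.39,  1.43,  0.  ,  3.07]), array([ 0.15,  0.68,  0.02,  0.91,  0.  , -3.04]), array([ 0.08,  0.4 , -0.58,  0.59,  0.  , -3.02])]
False
[579.97199974  57.15878242 461.33382255] [-0.21482012 -0.22600406  1.60729763] [650.00130395  59.02545957 319.97983325] 2.7417
{'red': (array([495.5, -37.2,  70.8,  42.8,  20. ]), np.float64(-0.065), 616), 'yellow': (array([ 488.7, -108.4,   70.9,   43.8,   19. ]), np.float64(-0.034), 655), 'green': (array([492.4, 107. ,  70.5,  42.1,  19.4]), np.float64(-0.035), 73), 'blue': (array([499.5,  36.1,  70.9,  44.1,  21.6]), np.float64(-0.062), 660)} [(array([474. , 164.9,  16.7,  89.7,  40.2]), np.float64(-0.05)), (array([641.7, 230.8,  16.8, 108.8,  39.9]), np.float64(0.047))]
[390.85567598   4.78049772 461.73549269] [-0.22396529 -0.21372577  1.50926307] [ 4.61428205e+02 -1.05821823e-01  3.20214509e+02] 3.6083
{'red': (array([421.4, -33.1,  70.9,  42.2,  19.8]), np.float64(-0.042), 475), 'yellow': (array([ 414.6, -103.7,   70.9,   42.6,   21.3]), np.float64(-0.1), 505), 'green': (array([418. , 110.1,  70.6,  41.7,  19.3]), np.float64(-0.033), 185), 'blue': (array([425. ,  38.4,  70.9,  42.5,  19.7]), np.float64(-0.033), 517)} [(array([463.9, 165.1,  16.8, 108.8,  40. ]), np.float64(-0.053)), (array([639.2, 230.5,  17. , 104.7,  39.8]), np.float64(0.049)), (array([ 679.6, -433.4,   18.5,   40.1,   31.5]), np.float64(-1.438))]
```

View pics/w1.png

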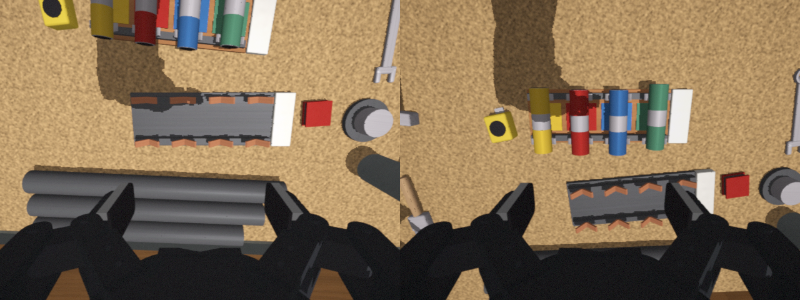

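Wrist and scene agree to about 1 mm, and the side view is the outlier. That puts the weld rack at about (650.8, 65.4) with yaw 0.05, and the supply rack at about (456.4, -0.2) with yaw -0.05. Fully open, the fingers (114 mm) would overlap a neighbouring tube by 2 mm. I'll therefore grip and release about 4.5 mm towards the free (+y) side and let the V seats recentre the tube. Green goes first.

```bash
cat > m.py <<'E'
from rig import bot
from h import *
S=(np.array([456.4,-.2]),-.05); W=(np.array([650.8,65.4]),.05)
def w(f,x,y,z):
    c,s=np.cos(f[1]),np.sin(f[1]); return [f[0][0]+c*x-s*y,f[0][1]+s*x+c*y,z]
T={"green":(108,-5.5),"blue":(36,5.6),"red":(-36,5.),"yellow":(-108,1.3)}
OFF=4.5
def down(f,x,y,z):
    bot.goto(w(f,x,y,150),ori(f[1])); bot.hold(.15)
    hit=bot.servo_line(w(f,x,y,z+25),vel=150) 
    hit=bot.servo_line(w(f,x,y,z),vel=50,contact_N=12); bot.hold(.15)
    print("at",np.round(np.array(bot.get_position())-w(f,x,y,z),1),"hit",hit,np.round(bot.get_force(),1)); return hit
def pick(k):
    y,x=T[k]
    if down(S,x,y+OFF,32): return False
    bot.gripper_close(50); print("gap",bot.get_finger_gap(),np.round(bot.get_force(),1))
    bot.servo_line(w(S,x,y+OFF,150),vel=150); print("gap",bot.get_finger_gap(),"t",bot.get_t()); return True
def place(k):
    y=-T[k][0]
    down(W,0,y+OFF,33.5)
    bot.ungrasp(); bot.hold(.2); bot.servo_line(w(W,0,y+OFF,150),vel=150); print("t",bot.get_t())
E
python3 - <<'E'
from m import *
ok=pick("green")
c=bot.camera("scene");cv2.imwrite("pics/g1.png",c["pixels"][:,:,::-1])
if ok:
    place("green")
    c=bot.camera("scene");cv2.imwrite("pics/g2.png",c["pixels"][100:,150:550,::-1])
    a=cv2.imread("pics/g1.png")[100:,150:550]; cv2.imwrite("pics/g.png",np.hstack([a,cv2.imread("pics/g2.png")]))
    print(tubes(c))
E
```

```text
at [0.2 0.  0.2] hit False [ 0.6  0.1 -0.5]
gap 32.9013622820601 [ -5.4 -31.2  20. ]
gap 32.78395176988443 t 7.625
at [ 0.2 -1.1  4.1] hit True [ 1.7 -4.9  0.5]
t 11.825
{'red': (array([459.9, -35.4,  71. , 118.5,  21. ]), np.float64(-0.052), 487), 'yellow': (array([ 453.2, -107.5,   71. ,  118.7,   19. ]), np.float64(-0.045), 433), 'green': (array([694.8, -40.1,  71.4,  43.2,  17.2]), np.float64(0.053), 313), 'blue': (array([464.5,  34.8,  71.2, 117.7,  20.1]), np.float64(-0.024), 518)}
```

View pics/g.png

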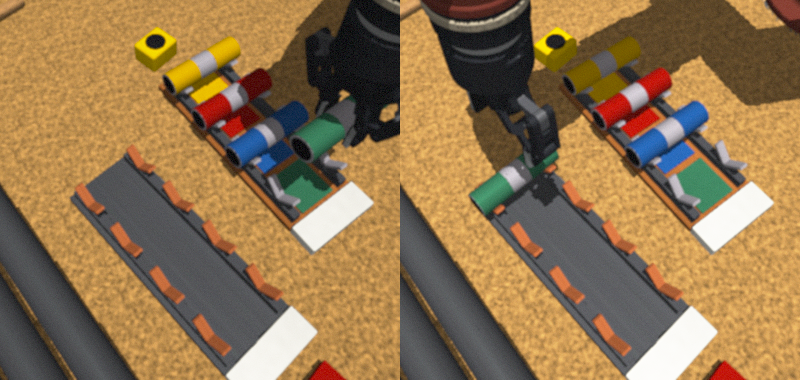

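Left half: green lifted cleanly. Right half: green lies in the end weld slot at about (515,182), top z 71.4, so it is seated. Blue is next, with a slightly larger release offset because green is now its neighbour.

```bash
sed -i '/def place/,$s/OFF/6/g' m.py
python3 - <<'E'
from m import *
if pick("blue"):
    place("blue"); bot.servo_line([400,60,300],vel=400)
    c=bot.camera("scene");cv2.imwrite("pics/b.png",c["pixels"][:,:,::-1])
    for k,v in tubes(c).items(): print(k,v)
    print(bot.get_t())
E
```

```text
at [ 0.2 -0.   0.2] hit False [ 0.7  0.5 -0.9]
gap 32.99459122390477 [ -7.3 -29.3  17.2]
gap 32.65272048596763 t 15.9
at [ 0.3 -1.   5.5] hit True [ 1.6 -4.6 -0.9]
t 19.8167
red (array([460.1, -35.9,  71.1, 118.2,  19.5]), np.float64(-0.037), 469)
yellow (array([ 453.1, -107.5,   71. ,  118.6,   19.9]), np.float64(-0.036), 426)
green (array([694.6, -40.2,  71.1,  44. ,  19.1]), np.float64(0.054), 365)
blue (array([689.8,  31.3,  71.4,  43.9,  18.5]), np.float64(0.082), 390)
20.75
```

View pics/b.png

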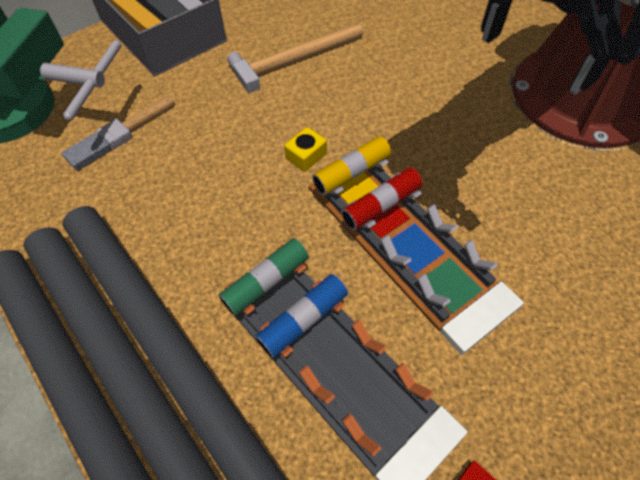

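Green (265,275) and blue (303,315) both lie in their seats, undisturbed. Red and yellow next.

```bash
sed -i 's/np.ones((17,17))/np.ones((27,27))/' h.py
python3 - <<'E'
from m import *
if pick("red"):
    place("red")
    if pick("yellow"): place("yellow")
bot.servo_line([400,60,300],vel=400)
c=bot.camera("scene");cv2.imwrite("pics/f.png",c["pixels"][:,:,::-1])
for k,v in tubes(c).items():
    d=v[0][:2]-W[0]; cs,sn=np.cos(.05),np.sin(.05)
    print(k,v,"rack xy",np.round([cs*d[0]+sn*d[1],-sn*d[0]+cs*d[1]],1))
print(bot.get_t(),white(c))
E
```

```text
at [ 0.2 -0.1  0.2] hit False [ 1.3 -0.3  1.3]
gap 32.877539173415485 [ -9.4 -28.6  15.1]
gap 32.9170186211475 t 24.6917
at [ 0.3 -1.1  5.5] hit True [ 1.5 -5.9 -1.3]
t 28.7667
at [ 0.2 -0.1  0.2] hit False [ 0.2 -0.5  0.1]
gap 32.743197785149654 [ -9.  -24.9  13.1]
gap 32.85540673583966 t 33.05
at [ 0.3 -1.1  5.5] hit True [ 1.5 -4.3 -0.3]
t 37.4833
red (array([650.1, 101. ,  71.4, 116.9,  20.4]), np.float64(0.051), 872) rack xy [ 1.1 35.6]
yellow (array([646.3, 173. ,  71.4, 118.7,  21. ]), np.float64(0.044), 1040) rack xy [  0.9 107.7]
green (array([657.9, -41.7,  71.2, 117. ,  19.9]), np.float64(0.045), 653) rack xy [   1.7 -107.3]
blue (array([653.5,  29.6,  71.3, 118.6,  20.6]), np.float64(0.071), 759) rack xy [  0.9 -35.9]
38.4583 [(array([465.5, 164.2,  16.9, 110.6,  40.4]), np.float64(-0.055)), (array([643.4, 229.6,  17.2, 109. ,  39.2]), np.float64(0.05))]
```

View pics/f.png

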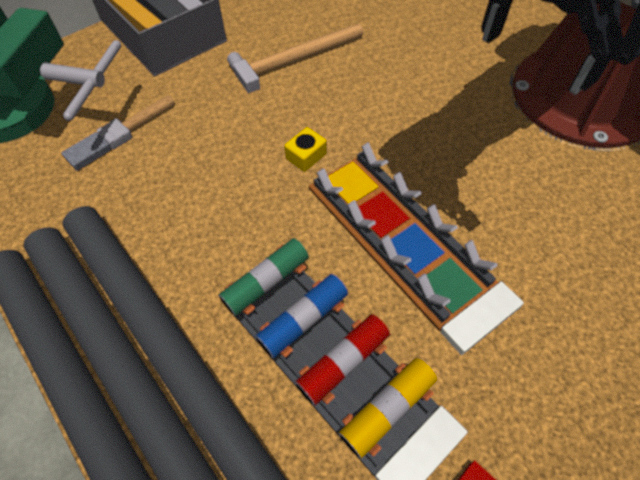

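All four tubes are seated in reverse order: green (265,275), blue (303,315), red (344,357), yellow (390,405). The robot is clear, so I'm handing in.

```bash
python3 -c "
from rig import bot
bot.close_job();print(bot.get_t())"
```

```text
the job is handed in; nothing more can be done
the job is handed in; nothing more can be done
```

I moved all four tubes to the welding rack in reverse order and handed the job in at about 38.5 s of the 80 s allowed. From the end farthest from the white block they lie green, blue, red, yellow.

**Last check (scene camera):**

| Tube | Lengthwise offset from slot centre | Distance from slot line |
|---|---|---|
| green | 1.7 mm | 0.7 mm |
| blue | 0.9 mm | 0.1 mm |
| red | 1.1 mm | 0.4 mm |
| yellow | 0.9 mm | 0.3 mm |

- **Height and angle:** the tube tops measured z 71.2–71.4 mm, where a seated tube is 71 mm. All were within about 0.02 rad of parallel.
- **Stillness:** green and blue read the same height on successive checks. I saw no movement, but did not measure speeds.
- **Clearance:** every tube is released and the arm is well away from both racks.

**Disagreement:** the side camera put the weld rack 4–5 mm lower in y than the scene and wrist cameras. Those two agreed to about 1 mm, so I used them.

**Contacts:** every placing stopped on light contact, 4–5.5 mm above the target height. I expected this, because I released each tube slightly to one side to keep the open fingers off its neighbour. The tubes then settled into their V seats.

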